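# Pin the trivet set together

## Robot

A 6-joint arm with a two-finger parallel gripper is mounted at the origin on a cart in front of the work surface, level with it; the furniture and walls round the work are solid. World frame = base frame: x ahead of the robot, y to its left, z up, the work surface at z = 0. Lengths are in m, angles in rad, forces in N, time in s.
With the tool pointing down it reaches from about 0.25 to 0.775 m from the base axis. Payload 4 kg.
Tool frame: the origin (TCP) lies at the very end of the fingers, on their centre line; the grasp point (between the pads) lies 19 mm behind it (robot.hold_point_z is the distance from the TCP to the grasp point, in m); z points along the fingers, y is the line along which they close (so a half turn about z gives the same grasp; the last joint's range is limited). The gripper opens to 94 mm and grips with 3 to 60 N. Pads are 16 mm wide; open, the fingers measure 119 mm over their backs; the gripper's body (75 mm by 177 mm) begins 78 mm behind the grasp point.
Start: joints at [-1.425, 0.087, 1.371, -0, 1.684, -0.103], TCP at [0.135, -0.533, 0.168] pointing down, gripper open.
Joint ranges: [-3.1, 3.1], [-0.76, 2.03], [0.27, 2.55], [-1.08, 4.22], [0.17, 2.65], [-2.57, 2.57]. Speed limits (rad/s): [2.79, 2.79, 3.14, 3.14, 3.14, 3.14].

## Interface

Orientations are given as [roll, pitch, yaw] about the fixed x, y, z axes, in that order (R = Rz(yaw) Ry(pitch) Rx(roll)).
In Python, from bench import robot gives the robot as it stands.
- The arm moves only by the tool carry_out, never from a script. Its argument "steps" is a list of rows, each a list of 3 entries, a list of its own where there are three numbers: the shift along the tool's x, y, z in m, then the turn about the tool's z in units of 10 degrees (1.0 is 10 degrees), then the closure, from -1 (fully open) to 1 (shut). In form: [[[tx, ty, tz], roll, jaw], ...]. A call has 1 to 10 rows; each row is the pose to reach, as a shift and turn from the pose commanded when the call began, along the tool's axes at that moment; what a row does not reach only later rows make up. A row lasts 1/8 s, in which the tool goes at most 62.5 mm and 10.7 degrees, less where a joint would pass 70% of its speed; a pose out of reach is approached as far as the arm can. A call with a gripper value outside its range is refused whole. The fingers move at their own pace and stop on an object; the grip force is fixed at half the most. Time passes only in rows, so rows that repeat a pose let the fingers close. It gives the time, the measured TCP pose, the force, the opening and the grip force at its end, in the units of the state.
- robot.get_obs(): the state, without advancing time (a new reading comes with each control period).
- robot.snapshot(name): name is "side" or "top" or "wrist"; returns a dict with "image" (400x640x3 uint8, red, green, blue), "z_map" (400x640 float32, m along the optical axis (not along the pixel's ray), 0 where there is no reading), "mtx" (3x3 intrinsics, pixels), "R" (3x3) and "t" (3): a world point X has camera coordinates R X + t. Camera axes: x right, y down, z forward; pixel columns grow to the right and rows downward; lengths in m; the calibration is good to about 2 mm. The wrist camera is an equidistant fisheye: a pixel r from the principal point sees the ray r / f radians off the axis. A picture is of the moment at which its call begins.
- robot.close_job(): hands the job in; it is judged then, once.
The state is a dict: "time": time; "joint_positions": joint angles; "qvel": joint speeds; "joint_torque": joint torques, N m; "tool_pos": TCP position; "ee_rot": TCP orientation; "wrist_force": force on the tool from outside, world axes, zero at the start; "wrist_torque": the same for the moment, N m; "width": finger opening in m; "finger_force": force on a finger pad.
Only numpy, scipy, OpenCV 4.12 (cv2) and the standard library are available. Lean on these libraries where they do the work, as an engineer would, in place of code of your own. Each camera call takes 0.05 s, during which the arm holds its last target. There are 200 camera calls.

## Task

Put the trivet set away: lay the dark wooden trivet with the hole flat and lengthwise on top of the pale one that lies on the marble base, so that their holes line up, then take the red-knobbed pin out of its white holder and push it down through both trivets and the base until its red collar rests on the dark trivet. Let go of it and leave the stack like that.

Things in the scene. Friction and masses are not known exactly. Their poses are not given: they have to be found in the camera images.
- base: Square marble slab, 130 x 130 x 22 mm, fixed on the worktop, with a vertical through hole of 38 mm diameter in its centre. Origin: centre of its underside, on the hole's axis, on the worktop; z up.
- lower_trivet: Pale wooden bar trivet, 164 mm long (its x) x 60 wide (y) x 20 thick (z up), round ends, dark end stripes, 38 mm vertical through hole in its middle; 0.16 kg. Loose, lying flat on the marble base, holes within a few mm of each other. Origin: centre of the underside, on the hole's axis (22 mm above the worktop); its top is 42 mm above the worktop.
- upper_trivet: Dark brown wooden bar trivet with pale end stripes: 164 mm (x) x 60 (y) x 20 (z up), 38 mm through hole in its middle; about 0.16 kg. Lies flat on the worktop left or right of the base; the cork bar without a hole on the other side is not needed. Origin: centre of the underside, on the hole's axis. Balances when gripped across its width at the middle.
- pin: Round pin, about 0.07 kg. Origin: end of its foot; z up the shaft. Shaft 18 mm wide, 58 long (foot tapers to 10 mm over the last 6); red collar 58 mm wide at 58-64 mm; red knob 28 mm wide at 64-100 mm, the grip. Stands loose in a fixed white tube (52 mm wide, 30 bore, 62 high), collar on its rim, foot 4 mm above the worktop; lifts straight out. Fully through the stack, its foot is at 4 mm too.

How it is judged:
On the way:
1. the dark trivet lies flat and lengthwise on the pale one, holes in line (horizontal distance between upper_trivet and lower_trivet below 0.02 m and height (world z) of upper_trivet between 0.038 and 0.047 m and angle between each of upper_trivet, lower_trivet's own z axis and vertical below 0.1 rad and horizontal distance between lower_trivet and base below 0.02 m and angle between the x axis of upper_trivet and the x axis of lower_trivet, either way round below 0.3 rad), for 0.2 s.
At the end, for the whole second after the job is handed in: Both trivets lie flat on the base, dark on pale, heights within 4 mm, long axes within 17 degrees, holes within 20 mm in line; the pin stands upright (5 degrees) through all, within 14 mm of each hole's centre, its foot under 10 mm above the worktop; all at rest (all of step 1 and height (world z) of lower_trivet between 0.018 and 0.026 m and height (world z) of pin below 0.01 m and angle between pin's own z axis and vertical below 0.1 rad and horizontal distance between pin and base below 0.014 m and horizontal distance between pin and upper_trivet below 0.014 m and horizontal distance between pin and lower_trivet below 0.014 m and linear speed of each of pin, upper_trivet below 0.02 m/s); the robot touches nothing.
It also fails if it takes over 56 s, if anything falls off the work surface, if the arm or the gripper's body presses on something with over 40 N, if the wrist force passes 120 N, or if a joint passes its speed limit or range.

## Working session

There is one attempt and no reset: what is moved stays moved. The work goes in short steps, Python scripts to look and compute and a tool call to move; the robot and the scene stay as the last step left them, time stands still between calls to the robot, and variables do not carry over. Pictures are saved under pics/ and viewed, at most 11 in all, crops included, and the job is handed in when it is done.

Besides the shell and the picture viewer there is one more tool, called after "Call:" by a JSON object that holds its "method" and its "body". carry_out: Moves the arm, as the interface text tells. Its arguments: {"type":"object","properties":{"steps":{"type":"array","items":{"type":"array"}}},"required":["steps"]}

```bash
mkdir -p pics; ls
python3 - <<'E'
from bench import robot
import cv2,numpy as np
for n in("top","side"):
    s=robot.snapshot(n); cv2.imwrite(f"pics/{n}0.png",s["image"][:,:,::-1]); np.savez(f"{n}0.npz",**s)
    print(n,s["mtx"].tolist(),(-s["R"].T@s["t"]).round(3),s["R"].round(2).tolist())
o=robot.get_obs();print({k:np.round(v,3).tolist() for k,v in o.items()})
E
```

```text
pics
top [[363.90826338076766, 0.0, 320.7958486881609], [0.0, 363.90826338076766, 195.44414430703932], [0.0, 0.0, 1.0]] [0.375 0.009 0.999] [[-0.01, -1.0, 0.01], [-1.0, 0.01, -0.07], [0.07, -0.01, -1.0]]
side [[446.41300470754834, 0.0, 315.4787573899211], [0.0, 446.41300470754834, 200.90843060703128], [0.0, 0.0, 1.0]] [-0.014  0.877  0.802] [[-0.87, -0.49, 0.02], [-0.31, 0.51, -0.8], [0.38, -0.71, -0.59]]
{'time': 0.1, 'joint_positions': [-1.425, 0.088, 1.372, 0.0, 1.684, -0.103], 'qvel': [0.001, -0.001, -0.002, -0.001, 0.001, 0.002], 'joint_torque': [0.002, -34.125, -30.33, 0.072, 0.03, -0.0], 'tool_pos': [0.135, -0.532, 0.167], 'ee_rot': [-3.14, -0.0, 0.249], 'wrist_force': [-0.601, 0.146, 0.64], 'wrist_torque': [0.007, 0.022, -0.018], 'finger_force': 0.0, 'width': 0.094}
```

View pics/top0.png

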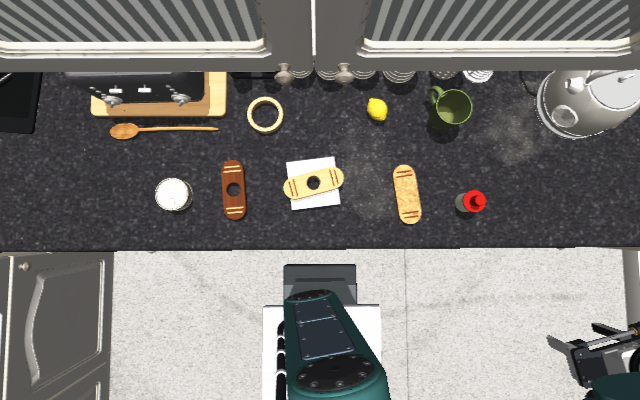

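View pics/side0.png

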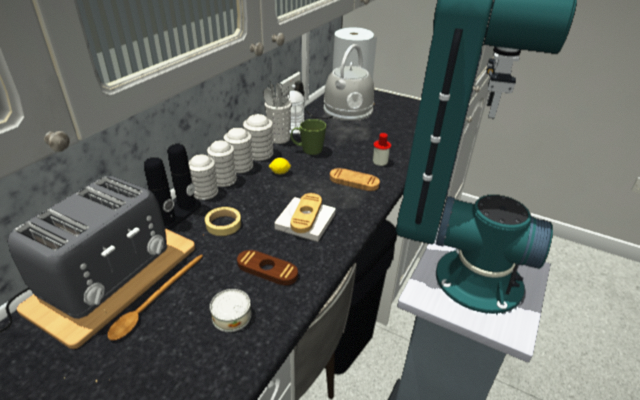

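The top view shows the dark trivet at about (233,190), the pale one on the marble at (314,182), and the pin with its red collar and knob at (473,202). The cork bar at (407,194) isn't needed. The side view shows the same layout. Next I'll measure positions.

```bash
cat > h.py <<'E'
import numpy as np,cv2
def ray(s,u,v,z):
    K,R,t=s["mtx"],s["R"],s["t"]; c=-R.T@t
    d=R.T@np.linalg.solve(K,np.array([u,v,1.])); return c+d*(z-c[2])/d[2]
def blob(mask,roi):
    m=np.zeros(mask.shape,np.uint8); x0,y0,x1,y1=roi; m[y0:y1,x0:x1]=mask[y0:y1,x0:x1]
    c=cv2.findContours(m,cv2.RETR_EXTERNAL,cv2.CHAIN_APPROX_NONE)[0]; return max(c,key=cv2.contourArea)
E
python3 - <<'E'
from h import *
s=dict(np.load("top0.npz")); im=s["image"]; hsv=cv2.cvtColor(im,cv2.COLOR_RGB2HSV)
print("px dark/pale/hole",im[175,233],im[182,295],im[190,233],im[182,314],im[201,468],im[201,480])
sat=((hsv[...,1]>80)&(hsv[...,2]>60)).astype(np.uint8)
def tr(roi,z,nm):
    c=blob(sat,roi); P=np.array([ray(s,u,v,z)[:2] for u,v in c[:,0]],np.float32)
    r=cv2.minAreaRect(P); b=cv2.boxPoints(r); e=max((b[1]-b[0],b[2]-b[1]),key=np.linalg.norm)
    print(nm,np.round(r[0],4),np.round(r[1],4),"yaw",np.arctan2(e[1],e[0]).round(3))
tr((210,150,255,230),.02,"dark"); tr((275,155,352,210),.042,"pale")
red=((im[...,0]>120)&(im[...,1]<60)&(im[...,2]<60)).astype(np.uint8)
c=blob(red,(440,180,500,225)); (u,v),r=cv2.minEnclosingCircle(c); print("pin",u,v,r,ray(s,u,v,.07).round(4))
w=((im.min(2)>150)).astype(np.uint8);c=blob(w,(275,150,352,215)); P=np.array([ray(s,u,v,.022)[:2] for u,v in c[:,0]],np.float32);print("base",cv2.minAreaRect(cv2.convexHull(P)))
E
```

```text
px dark/pale/hole [157  84  49] [253 239 162] [64 62 66] [60 58 62] [244  44  36] [242  44  35]
dark [0.4656 0.2342] [0.1613 0.0625] yaw 0.085
pale [0.4799 0.018 ] [0.0592 0.1642] yaw -1.315
pin 474.0531921386719 200.6914825439453 11.552573204040527 [ 0.4283 -0.395   0.07  ]
base ((0.48254573345184326, 0.018529027700424194), (0.13140130043029785, 0.16075776517391205), 7.0282440185546875)
```

Run:
```python
from h import *
s=dict(np.load("top0.npz"));im=s["image"];g=cv2.cvtColor(im,cv2.COLOR_RGB2GRAY)
cv2.imwrite("pics/crop0.png",np.hstack([cv2.resize(im[150:230,u:u+80],(400,400),interpolation=cv2.INTER_CUBIC)[:,:,::-1] for u in (274,430)]))
```

```text
(no output)
```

View pics/crop0.png

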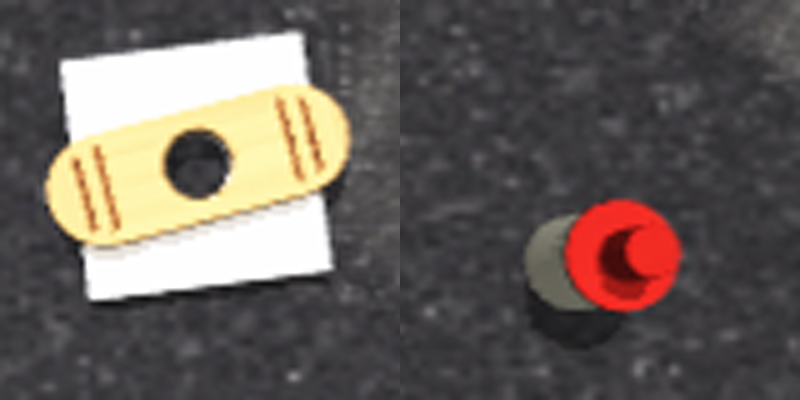

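The crop shows the pale trivet's hole at about (197,163) and the collar disc at (622,255), which agrees with the measured positions. I'll move over the dark trivet now. World shift is (0.331, 0.766) and the yaw goes from 0.249 to 0.085.

Call:
{"method": "carry_out", "body": {"steps": [[[0.509,-0.661,0.0],0.94,-1],[[0.509,-0.661,0.0],0.94,-1],[[0.509,-0.661,0.0],0.94,-1],[[0.509,-0.661,0.0],0.94,-1],[[0.509,-0.661,0.0],0.94,-1],[[0.509,-0.661,0.0],0.94,-1],[[0.509,-0.661,0.0],0.94,-1],[[0.509,-0.661,0.0],0.94,-1],[[0.509,-0.661,0.0],0.94,-1],[[0.509,-0.661,0.0],0.94,-1]]}}

```text
time: 1.35
tool_pos: [0.3833, 0.0428, 0.1681]
ee_rot: [3.141, -0.001, 0.085]
wrist_force: [0.6, -0.5, 1.1]
width: 0.094
finger_force: 0.0
```

Call:
{"method": "carry_out", "body": {"steps": [[[0.098,-0.183,0.03],0,-1],[[0.098,-0.183,0.03],0,-1],[[0.098,-0.183,0.03],0,-1],[[0.098,-0.183,0.03],0,-1],[[0.098,-0.183,0.03],0,-1],[[0.098,-0.183,0.03],0,-1]]}}

```text
time: 2.1
tool_pos: [0.4649, 0.2306, 0.1381]
ee_rot: [3.141, 0.001, 0.084]
wrist_force: [0.4, -0.2, -0.6]
width: 0.0939
finger_force: 0.0
```

```bash
cat >> h.py <<'E'
def fray(s,u,v,z):
    K,R,t=s["mtx"],s["R"],s["t"]; c=-R.T@t
    a=np.array([(u-K[0,2])/K[0,0],(v-K[1,2])/K[1,1]]); r=np.hypot(*a)+1e-9
    d=R.T@np.array([*(a/r*np.sin(r)),np.cos(r)]); return c+d*(z-c[2])/d[2]
def to_tool(o,p,yaw=None):
    "tool shift from measured pose to world p, and turn units"
    from scipy.spatial.transform import Rotation as Ro
    R=Ro.from_euler("xyz",o["ee_rot"]).as_matrix(); return (R.T@(np.asarray(p)-o["tool_pos"])).round(4), None if yaw is None else round(np.degrees(o["ee_rot"][2]-yaw)/10,2)
E
python3 - <<'E'
from bench import robot
from h import *
s=robot.snapshot("wrist"); cv2.imwrite("pics/w1.png",s["image"][:,:,::-1]); np.savez("w1.npz",**s)
o=robot.get_obs(); print(o["tool_pos"],o["ee_rot"],s["mtx"].tolist())
E
```

```text
[0.46502572 0.23037698 0.13845954] [ 3.14110608e+00 -8.71659720e-05  8.36124902e-02] [[309.70691628693146, 0.0, 314.7493552369345], [0.0, 309.70691628693146, 196.39930717511382], [0.0, 0.0, 1.0]]
```

View pics/w1.png

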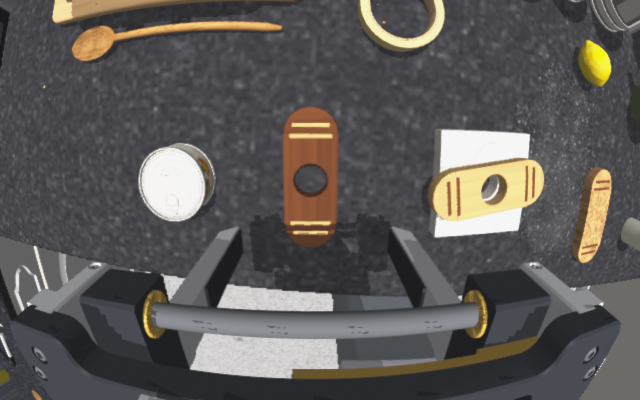

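The wrist view shows the dark trivet upright in the frame with its hole at about (311,179). The pale trivet's hole is at about (491,189) and the white pot is at (176,182). I'll refine both trivets from here.

Run:
```python
from bench import robot
from h import *
s=dict(np.load("w1.npz")); im=s["image"]; hsv=cv2.cvtColor(im,cv2.COLOR_RGB2HSV)
sat=((hsv[...,1]>80)&(hsv[...,2]>50)).astype(np.uint8)
for nm,roi,z in(("dark",(270,95,350,218),.02),("pale",(420,140,555,235),.042)):
    c=blob(sat,roi); P=np.array([fray(s,u,v,z)[:2] for u,v in c[:,0]],np.float32)
    r=cv2.minAreaRect(P); b=cv2.boxPoints(r); e=max((b[1]-b[0],b[2]-b[1]),key=np.linalg.norm)
    print(nm,np.round(r[0],4),np.round(r[1],4),"yaw",np.arctan2(e[1],e[0]).round(3))
    m=np.zeros(sat.shape,np.uint8); cv2.drawContours(m,[c],-1,1,-1); h=blob(m&(1-sat),roi)
    H=np.array([fray(s,u,v,z)[:2] for u,v in h[:,0]],np.float32); print("  hole",cv2.minEnclosingCircle(H), H.min(0),H.max(0))
```

```text
dark [0.4874 0.2371] [0.1248 0.0607] yaw 0.08
  hole ((0.4707593023777008, 0.23512767255306244), 0.017823273316025734) [0.45468643 0.21763352] [0.48680952 0.2525309 ]
pale [0.4841 0.0233] [0.064  0.1675] yaw -1.34
  hole ((0.4838688373565674, 0.026736438274383545), 0.017307473346590996) [0.46757597 0.01316851] [0.5001617  0.03760088]
```

Call:
{"method": "carry_out", "body": {"steps": [[[0.003,-0.003,0.06],0,-1],[[0.003,-0.003,0.12],0,-1],[[0.003,-0.003,0.133],0,-1],[[0.003,-0.003,0.133],0,-1],[[0.003,-0.003,0.133],0,-1],[[0.003,-0.003,0.133],0,1],[[0.003,-0.003,0.133],0,1],[[0.003,-0.003,0.133],0,1],[[0.003,-0.003,0.133],0,1],[[0.003,-0.003,0.133],0,1]]}}

```text
time: 3.4
tool_pos: [0.4679, 0.2346, 0.0051]
ee_rot: [3.141, 0.0, 0.085]
wrist_force: [-0.1, 0.1, 0.0]
width: 0.0478
finger_force: 0.0
```

Width is 48 mm with no force, which I didn't expect, so I'll look before doing anything else.

Run:
```python
from bench import robot
import numpy as np,cv2
s=robot.snapshot("wrist"); t=robot.snapshot("side"); cv2.imwrite("pics/w2.png",np.hstack([s["image"][60:360,120:520],cv2.resize(t["image"][220:310,200:320],(400,300))])[:,:,::-1])
o=robot.get_obs(); print(o["width"],o["finger_force"],o["tool_pos"])
```

```text
0.03921605055402131 0.0 [0.46788783 0.23459483 0.00511372]
```

View pics/w2.png

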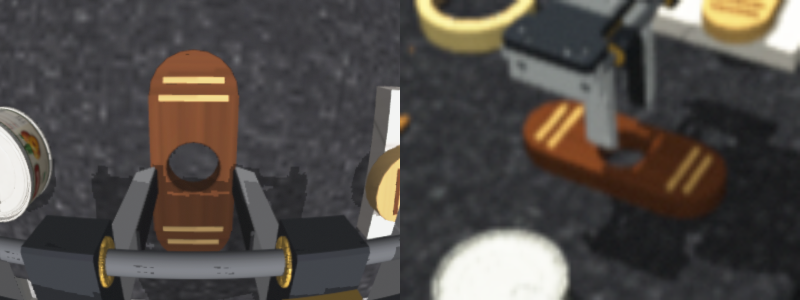

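The wrist half shows the fingers either side of the trivet at rows 165-190. In the side half, the near finger's tip (605,148) seems to sit above the trivet's top. I'll check heights with the depth maps.

Run:
```python
from bench import robot
import numpy as np
s=robot.snapshot("side"); o=robot.get_obs(); print(o["width"],o["finger_force"],o["tool_pos"])
K,R,t=s["mtx"],s["R"],s["t"]
V,U=np.mgrid[0:400,0:640]; Z=s["z_map"]; C=np.stack([(U-K[0,2])/K[0,0]*Z,(V-K[1,2])/K[1,1]*Z,Z],-1); W=(C-t)@R
im=s["image"].astype(int)
for u in(255,258,261,264,267):
    for v in range(246,272,4): print(u,v,W[v,u].round(3),im[v,u])
print("table",np.median(W[300:330,330:345].reshape(-1,3),0), W[260,240].round(3),W[270,285].round(3),im[270,285])
```

```text
0.035599573551309806 0.0 [0.46788998 0.23460598 0.00512807]
255 246 [0.437 0.312 0.152] [79 83 82]
255 250 [0.519 0.211 0.022] [128 117 111]
255 254 [0.512 0.221 0.019] [129  89  68]
255 258 [0.505 0.231 0.017] [134  81  55]
255 262 [0.495 0.245 0.02 ] [125  67  35]
255 266 [0.485 0.258 0.022] [132  70  35]
255 270 [0.48  0.265 0.017] [87 46 24]
258 246 [0.43  0.311 0.155] [133 137 135]
258 250 [0.432 0.31  0.141] [135 140 138]
258 254 [0.467 0.266 0.077] [136 141 139]
258 258 [0.468 0.266 0.064] [136 140 139]
258 262 [0.488 0.241 0.02 ] [126  98  83]
258 266 [0.479 0.254 0.022] [127  68  33]
258 270 [0.474 0.262 0.018] [122  63  30]
261 246 [0.458 0.264 0.105] [112 116 114]
261 250 [0.459 0.264 0.092] [136 139 137]
261 254 [0.459 0.265 0.08 ] [138 142 140]
261 258 [0.46  0.264 0.066] [136 139 136]
261 262 [0.462 0.264 0.052] [129 131 130]
261 266 [0.486 0.233 0.   ] [38 24 20]
261 270 [0.466 0.26  0.02 ] [84 45 23]
264 246 [0.458 0.253 0.097] [88 90 91]
264 250 [0.456 0.257 0.088] [ 97  99 100]
264 254 [0.456 0.258 0.076] [105 103 101]
264 258 [0.457 0.258 0.062] [105 102 100]
264 262 [0.459 0.256 0.047] [104 104 103]
264 266 [ 0.48   0.229 -0.001] [39 36 38]
264 270 [0.459 0.257 0.021] [65 42 31]
267 246 [0.477 0.215 0.058] [38 40 42]
267 250 [0.506 0.177 0.001] [60 62 64]
267 254 [0.484 0.208 0.022] [81 54 43]
267 258 [0.476 0.22  0.022] [107  56  26]
267 262 [0.477 0.219 0.007] [53 29 16]
267 266 [0.471 0.229 0.004] [51 52 54]
267 270 [0.452 0.254 0.022] [64 42 31]
table [ 0.31907754  0.11991243 -0.20520966] [0.53  0.259 0.021] [0.416 0.231 0.02 ] [142 109  59]
```

Depth puts the fingertips at z ≈ 0.045 while the reported TCP z is 0.005. The reported TCP height therefore looks about 40 mm lower than the real tips, and the fingers closed in the air above the trivet. X and y agree. I'll open, go down in stages watching the force, and check the tip height by depth again.

Call:
{"method": "carry_out", "body": {"steps": [[[0,0,0],0,-1],[[0,0,0],0,-1],[[0,0,0],0,-1],[[0,0,0],0,-1],[[0,0,0],0,-1],[[0,0,0],0,-1],[[0,0,0.01],0,-1],[[0,0,0.02],0,-1],[[0,0,0.02],0,-1]]}}

```text
time: 4.68
tool_pos: [0.4666, 0.2341, -0.0166]
ee_rot: [3.141, 0.003, 0.085]
wrist_force: [0.4, 0.8, 0.5]
width: 0.0946
finger_force: 0.0
```

Run:
```python
from bench import robot
import numpy as np,cv2
s=robot.snapshot("side"); o=robot.get_obs(); print(o["width"],o["wrist_force"],o["tool_pos"])
K,R,t=s["mtx"],s["R"],s["t"]
V,U=np.mgrid[0:400,0:640]; Z=s["z_map"]; C=np.stack([(U-K[0,2])/K[0,0]*Z,(V-K[1,2])/K[1,1]*Z,Z],-1); W=(C-t)@R
im=s["image"].astype(int); g=(np.ptp(im,axis=2)<14)&(im.mean(2)>90)
m=g&(abs(W[...,0]-.468)<.02)&(abs(W[...,1]-.29)<.02)&(W[...,2]>-.01)&(W[...,2]<.1)
p=W[m]; print(len(p)); print(p[np.argsort(p[:,2])][:8].round(3))
cv2.imwrite("pics/s3.png",cv2.resize(s["image"][210:310,190:330],(700,500))[:,:,::-1])
```

```text
0.09364742978401518 [0.26624274 0.0792448  0.43580038] [ 0.46719172  0.23432734 -0.01580199]
174
[[0.475 0.271 0.001]
 [0.487 0.27  0.001]
 [0.48  0.271 0.001]
 [0.453 0.282 0.025]
 [0.453 0.286 0.026]
 [0.452 0.283 0.03 ]
 [0.467 0.291 0.03 ]
 [0.454 0.284 0.03 ]]
```

View pics/s3.png

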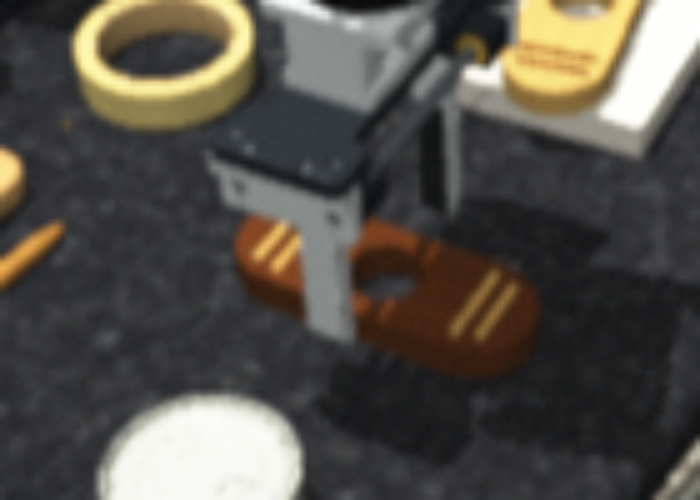

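No force at a reported z of -0.016. The near finger's tip is at about (330,335), beside the trivet, with tip z ≈ 0.025. That confirms the 41 mm offset, so I'll go down another 18 mm and grip.

Call:
{"method": "carry_out", "body": {"steps": [[[0.001,0,0.01],0,-1],[[0.001,0,0.018],0,-1],[[0.001,0,0.018],0,-1],[[0.001,0,0.018],0,1],[[0.001,0,0.018],0,1],[[0.001,0,0.018],0,1],[[0.001,0,0.018],0,1],[[0.001,0,0.018],0,1],[[0.001,0,0.018],0,1]]}}

```text
time: 5.85
tool_pos: [0.4691, 0.2349, -0.0325]
ee_rot: [-3.141, -0.0, 0.085]
wrist_force: [0.3, 0.3, 1.8]
width: 0.0599
finger_force: 30.0
```

The trivet is gripped at 60 mm and 30 N. Now I'll lift, move and turn.

Call:
{"method": "carry_out", "body": {"steps": [[[0,0,-0.06],0,1],[[0,0,-0.11],0,1],[[-0.001,0.05,-0.12],-1.0,1],[[-0.002,0.1,-0.12],-2.0,1],[[-0.004,0.15,-0.12],-3.0,1],[[-0.005,0.19,-0.12],-4.0,1],[[-0.005,0.215,-0.12],-5.0,1],[[-0.005,0.215,-0.12],-6.0,1],[[-0.005,0.215,-0.12],-7.0,1],[[-0.005,0.215,-0.12],-8.0,1]]}}

```text
time: 7.1
tool_pos: [0.4817, 0.0198, 0.0867]
ee_rot: [-3.14, 0.0, 1.486]
wrist_force: [0.3, -0.1, -1.0]
width: 0.0598
finger_force: 30.0
```

Call:
{"method": "carry_out", "body": {"steps": [[[0,0,0],-1.0,1],[[0,0,0],-1.92,1],[[0,0,0],-1.92,1],[[0,0,0],-1.92,1]]}}

```text
time: 7.6
tool_pos: [0.482, 0.02, 0.087]
ee_rot: [-3.141, 0.0, 1.814]
wrist_force: [1.7, 0.5, -0.0]
width: 0.0596
finger_force: 30.0
```

Run:
```python
from bench import robot
from h import *
s=robot.snapshot("wrist"); cv2.imwrite("pics/w4.png",s["image"][:,:,::-1]); np.savez("w4.npz",**s)
o=robot.get_obs(); print(o["tool_pos"],o["ee_rot"],o["joint_positions"].round(2) if hasattr(o["joint_positions"],"round") else o["joint_positions"])
```

```text
[0.4820086  0.02003655 0.08704488] [-3.14113510e+00  3.73636158e-06  1.81433667e+00] [-0.08 -0.03  1.66 -0.    1.52 -0.32]
```

View pics/w4.png

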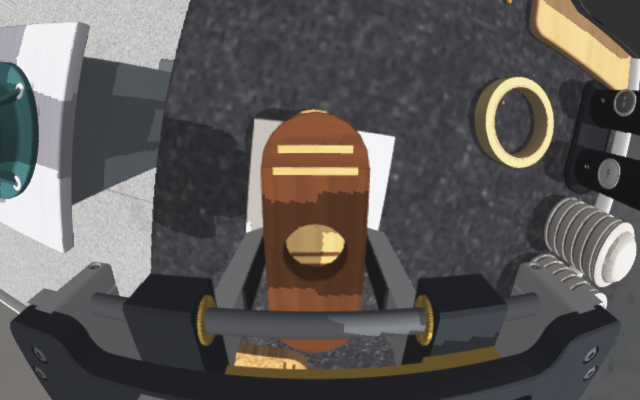

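The dark trivet is held straight, with its hole at (315,245) over the pale trivet and its long axis along the pale one peeking out at (313,111). I'll lower it 77 mm and release.

Call:
{"method": "carry_out", "body": {"steps": [[[0,0,0.04],0,1],[[0,0,0.06],0,1],[[0,0,0.07],0,1],[[0,0,0.0765],0,1],[[0,0,0.0765],0,1],[[0,0,0.0765],0,1]]}}

```text
time: 8.4
tool_pos: [0.483, 0.02, 0.0117]
ee_rot: [3.14, 0.001, 1.816]
wrist_force: [-0.2, -0.8, -0.8]
width: 0.0597
finger_force: 30.0
```

Call:
{"method": "carry_out", "body": {"steps": [[[0,0,0.001],0,1],[[0,0,0.001],0,-1],[[0,0,0.001],0,-1],[[0,0,0.001],0,-1],[[0,0,0.001],0,-1],[[0,0,0.001],0,-1],[[0,0,-0.05],0,-1],[[0,0,-0.11],0,-1],[[0,0,-0.15],0,-1],[[0,0,-0.15],0,-1]]}}

```text
time: 9.65
tool_pos: [0.4848, 0.0199, 0.1651]
ee_rot: [3.133, 0.003, 1.816]
wrist_force: [0.8, -0.2, -0.2]
width: 0.0937
finger_force: 0.0
```

Run:
```python
from bench import robot
from h import *
s=robot.snapshot("wrist"); np.savez("w5.npz",**s); t=robot.snapshot("side")
o=robot.get_obs(); print(o["tool_pos"],o["ee_rot"],o["width"])
print(to_tool(o,[.428,-.395,o["tool_pos"][2]]))
cv2.imwrite("pics/w5.png",np.hstack([s["image"][60:360,120:520],cv2.resize(t["image"][160:250,250:370],(400,300))])[:,:,::-1])
```

```text
[0.48192231 0.0200789  0.16011903] [-3.14104535e+00 -5.48051395e-05  1.81611467e+00] 0.09372119307355538
(array([-3.896e-01, -1.531e-01,  1.000e-04]), None)
```

View pics/w5.png

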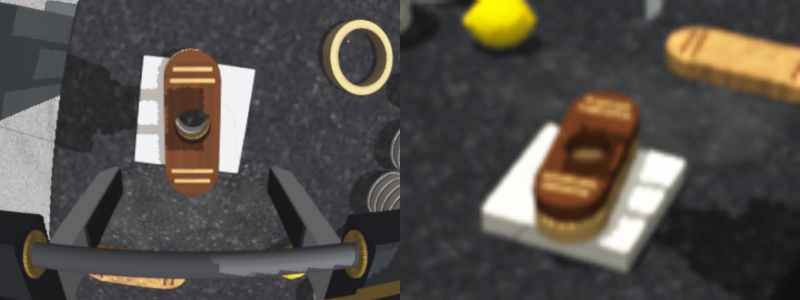

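Left half: the dark trivet lies on the pale one with the marble hole visible through both at (192,122). Right half: the stack is flat. Next I'll move over the pin while measuring the hole from that same picture.

Call:
{"method": "carry_out", "body": {"steps": [[[-0.39,-0.153,0],0,-1],[[-0.39,-0.153,0],0,-1],[[-0.39,-0.153,0],0,-1],[[-0.39,-0.153,0],0,-1],[[-0.39,-0.153,0],0,-1],[[-0.39,-0.153,0],0,-1],[[-0.39,-0.153,0],0,-1],[[-0.39,-0.153,0],0,-1],[[-0.39,-0.153,0],0,-1]]}}

```text
time: 10.88
tool_pos: [0.4279, -0.394, 0.1585]
ee_rot: [-3.14, -0.004, 1.816]
wrist_force: [-0.3, 0.7, 0.4]
width: 0.0939
finger_force: 0.0
```

Run:
```python
from bench import robot
from h import *
s=dict(np.load("w5.npz")); im=s["image"]; hsv=cv2.cvtColor(im,cv2.COLOR_RGB2HSV)
roi=(290,160,335,205); m=((hsv[...,1]<75)).astype(np.uint8); h=blob(m,roi)
for z in(.062,.022): H=np.array([fray(s,u,v,z)[:2] for u,v in h[:,0]],np.float32); print("hole",z,cv2.minEnclosingCircle(H),H.min(0),H.max(0))
s=robot.snapshot("wrist"); im=s["image"].astype(int); o=robot.get_obs(); print(o["tool_pos"],o["ee_rot"])
red=((im[...,0]>90)&(im[...,1]<.35*im[...,0])&(im[...,2]<.35*im[...,0])).astype(np.uint8)
c=blob(red,(200,80,440,300)); P=np.array([fray(s,u,v,.067)[:2] for u,v in c[:,0]],np.float32)
K=np.array([fray(s,u,v,.104)[:2] for u,v in c[:,0]],np.float32)
print("collar",cv2.minEnclosingCircle(P),P.min(0),P.max(0),"px",cv2.boundingRect(c))
cv2.imwrite("pics/w6.png",s["image"][60:360,120:520,::-1])
```

```text
hole 0.062 ((0.480506956577301, 0.024887261912226677), 0.01681877300143242) [0.46463123 0.00987972] [0.4972795  0.03674928]
hole 0.022 ((0.4825526475906372, 0.015691325068473816), 0.01891699619591236) [ 0.4646845  -0.00119968] [0.50143015 0.02904204]
[ 0.42831004 -0.39375829  0.15929563] [-3.14065411e+00 -2.87868694e-03  1.81717141e+00]
collar ((0.42911866307258606, -0.3952885866165161), 0.028731057420372963) [ 0.40043575 -0.4236272 ] [ 0.45756924 -0.36741108] px (288, 164, 55, 53)
```

View pics/w6.png

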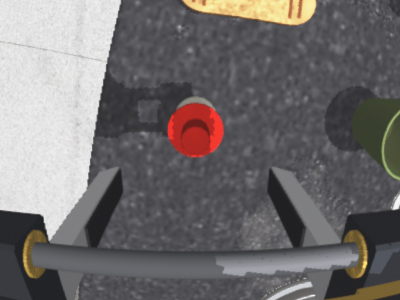

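The collar is at (195,130) in the crop, centred between the fingers and within about 2 mm of the TCP. I'll go down and grip the knob.

Call:
{"method": "carry_out", "body": {"steps": [[[-0.002,0.001,0.06],0,-1],[[-0.002,0.001,0.11],0,-1],[[-0.002,0.001,0.126],0,-1],[[-0.002,0.001,0.126],0,-1],[[-0.002,0.001,0.126],0,1],[[-0.002,0.001,0.126],0,1],[[-0.002,0.001,0.126],0,1],[[-0.002,0.001,0.126],0,1],[[-0.002,0.001,0.126],0,1],[[-0.002,0.001,0.126],0,1]]}}

```text
time: 12.18
tool_pos: [0.4298, -0.3971, 0.0347]
ee_rot: [-3.141, -0.0, 1.816]
wrist_force: [-0.4, 0.1, 0.5]
width: 0.0375
finger_force: 0.0
```

Call:
{"method": "carry_out", "body": {"steps": [[[0,0,0],0,1],[[0,0,0],0,1],[[0,0,0],0,1]]}}

```text
time: 12.55
tool_pos: [0.4298, -0.3971, 0.0347]
ee_rot: [-3.141, -0.0, 1.816]
wrist_force: [0.1, 1.1, -0.4]
width: 0.0276
finger_force: 30.0
```

The knob is gripped at 27.6 mm. I'll lift straight out and carry it to above the hole.

Call:
{"method": "carry_out", "body": {"steps": [[[0,0,-0.05],0,1],[[0,0,-0.09],0,1],[[0,0,-0.09],0,1],[[0.391,0.152,-0.09],0,1],[[0.391,0.152,-0.09],0,1],[[0.391,0.152,-0.09],0,1],[[0.391,0.152,-0.09],0,1],[[0.391,0.152,-0.09],0,1],[[0.391,0.152,-0.09],0,1],[[0.391,0.152,-0.09],0,1]]}}

```text
time: 13.8
tool_pos: [0.4811, 0.0218, 0.1225]
ee_rot: [-3.139, -0.001, 1.818]
wrist_force: [0.2, -0.9, -1.0]
width: 0.0276
finger_force: 30.0
```

Call:
{"method": "carry_out", "body": {"steps": [[[0,0,0],0,1],[[0,0,0],0,1],[[0,0,0],0,1]]}}

```text
time: 14.18
tool_pos: [0.482, 0.0178, 0.124]
ee_rot: [-3.14, 0.0, 1.814]
wrist_force: [-0.0, 0.1, -0.9]
width: 0.0277
finger_force: 30.0
```

Run:
```python
from bench import robot
from h import *
s=robot.snapshot("wrist"); t=robot.snapshot("side")
o=robot.get_obs(); print(o["tool_pos"],o["ee_rot"],o["width"],o["finger_force"])
cv2.imwrite("pics/w7.png",np.hstack([s["image"][60:360,120:520],cv2.resize(t["image"][130:250,230:390],(400,300))])[:,:,::-1])
```

```text
[0.48229871 0.01786058 0.12446053] [-3.14108176e+00  1.26922386e-04  1.81391308e+00] 0.02722018436479 29.999816715717316
```

View pics/w7.png

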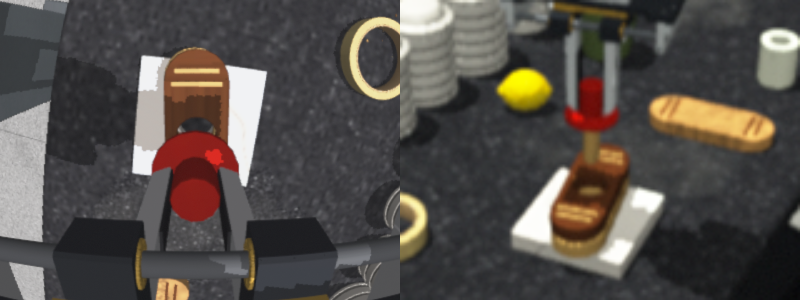

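The pin hangs upright in the grip, above the stack's hole at (590,190) in the right half. I'll lower it in two stages with a force check between.

Call:
{"method": "carry_out", "body": {"steps": [[[0.002,0,0.02],0,1],[[0.002,0,0.035],0,1],[[0.002,0,0.045],0,1],[[0.002,0,0.055],0,1],[[0.002,0,0.055],0,1]]}}

```text
time: 14.9
tool_pos: [0.4813, 0.021, 0.0688]
ee_rot: [-3.14, -0.0, 1.816]
wrist_force: [0.0, -0.1, -1.4]
width: 0.0274
finger_force: 30.0
```

Call:
{"method": "carry_out", "body": {"steps": [[[0,0,0.01],0,1],[[0,0,0.02],0,1],[[0,0,0.028],0,1],[[0,0,0.032],0,1],[[0,0,0.034],0,1],[[0,0,0.034],0,1]]}}

```text
time: 15.65
tool_pos: [0.4821, 0.021, 0.0358]
ee_rot: [3.141, 0.0, 1.816]
wrist_force: [0.6, 0.5, -0.9]
width: 0.0271
finger_force: 30.0
```

No contact force, and the tool is within 1 mm of the final height. I'll release and rise.

Call:
{"method": "carry_out", "body": {"steps": [[[0,0,0.001],0,1],[[0,0,0.001],0,-1],[[0,0,0.001],0,-1],[[0,0,0.001],0,-1],[[0,0,0.001],0,-1],[[0,0,0.001],0,-1],[[0,0,0.001],0,-1],[[0,0,-0.05],0,-1],[[0,0,-0.11],0,-1],[[0,0,-0.15],0,-1]]}}

```text
time: 16.9
tool_pos: [0.4827, 0.021, 0.189]
ee_rot: [3.138, 0.001, 1.816]
wrist_force: [-0.1, -0.4, -0.5]
width: 0.0939
finger_force: 0.0
```

Run:
```python
from bench import robot
from h import *
s=robot.snapshot("wrist"); t=robot.snapshot("side")
o=robot.get_obs(); print(o["tool_pos"],o["width"])
cv2.imwrite("pics/w8.png",np.hstack([s["image"][60:360,120:520],cv2.resize(t["image"][150:240,250:370],(400,300))])[:,:,::-1])
```

```text
[0.48505773 0.02082893 0.19195125] 0.09378648450086811
```

View pics/w8.png

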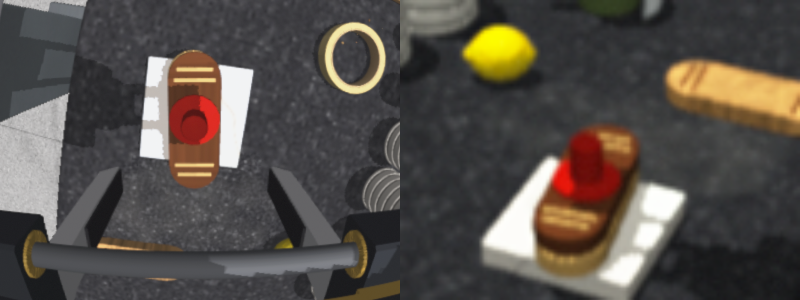

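The pin stands upright with its collar flat on the dark trivet, at (194,120) in the left half. The stack is aligned and the gripper is clear, so I'll hand in.

Call:
{"method": "carry_out", "body": {"steps": [[[0,0,0],0,-1],[[0,0,0],0,-1],[[0,0,0],0,-1]]}}

```text
time: 17.38
tool_pos: [0.481, 0.0211, 0.1839]
ee_rot: [-3.138, -0.001, 1.816]
wrist_force: [0.1, -0.1, -0.0]
width: 0.094
finger_force: 0.0
```

```bash
python3 -c "
from bench import robot
print(robot.close_job())"
```

```text
the job is handed in; nothing more can be done
None
```

The dark trivet is on the pale one with the pin through both and its collar resting on top, handed in at about 17 s with no verdict returned; the reported TCP height read about 40 mm below the real fingertips, which I corrected for from the depth images.

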